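Nudge the weld coupon onto the fixture's locating pins

TASK

The aluminium plate on the welding fixture lies askew, with its far side propped up on the two locating pins. Nudge it sideways with a fingertip until both of its holes drop over the two pins and it lies flat on the fixture. Only push it, and gently, as the pins bend easily: do not pick it up or tip it over, leave the other things on the bench where they are, and finish with the hand clear.

Things in the scene. Friction and masses are not known exactly. Their poses are not given: they have to be found in the camera images.
- fixture: Fixed welding fixture, grey base 150 x 300 x 12 mm. Axes: x away from the robot to the fence, y left, z up. Origin on the bench, 12 mm under the base's top; base spans x -75..75, y -120..180 mm. Yaw varies up to 0.5 rad. When the plate is home its centre is at x = 20, y = 0 here, its yaw is the fixture's, its underside on the base
- fence (a point): on the orange fence's inner face (fixture x = 65 mm), y = 0, at the base's top. The fence is straight along fixture y (-110..170), 18 mm thick, stands 30 mm above the base. The far edge of the plate lies along it when home. White marks on its top at y = 80 and -80 show where the plate's ends belong
- plate: Loose aluminium plate 90 (own x) x 160 (own y) x 8 mm, about 0.32 kg; origin: centre of its underside. Two 15 mm through holes. Starts tilted about 6 degrees, near edge on the base, far side up on the pins, 20 to 45 mm left (fixture +y) of home, 4 to 12 mm short of the fence, turned up to 0.05 rad. Sliding it takes 2 to 6 N; over the pins it drops flat and they stop it
- hole_left (a point): centre of the plate's left hole, 4 mm above the underside, at plate x = 13, y = 30 mm; belongs over pin_left
- hole_right (a point): the same for the right hole, at plate x = 13, y = -30 mm; belongs over pin_right
- pin_left (a point): top centre of the left brass pin: 12 mm diameter, 7 mm high above the base, nose tapered to 7 mm over its upper 3 mm; at fixture x = 33, y = 30 mm
- pin_right (a point): top centre of the right brass pin, alike, at fixture x = 33, y = -30 mm
- hammer: bystander: hammer, 260 mm long, lying on the bench beyond the fence; leave alone
- brush: bystander: brush, 200 mm long, lying on the bench to the right of the fixture; leave alone
- spray: bystander: upright can 52 mm diameter, 130 mm high, with a blue label, on the bench beyond the fence; origin at the centre of its base; leave alone
- magnet: bystander: red L-shaped magnetic square, two arms 60 mm long, 20 mm square in section, lying on the bench beyond the fence; leave alone
Mind the look-alikes: they are no part of the job. There is more than one size of the plate; the job needs the largest.

How it is judged:
By the outcome, as a careful person would: the job done as asked, in the order asked, and still so for the second after the job is handed in, with the robot touching nothing.
It also fails if it takes over 45 s, if anything falls off the work surface, if the arm or the gripper's body presses on something with over 40 N, if the wrist force passes 120 N, or if a joint passes its speed limit or range.

ROBOT

A 7-joint arm with a two-finger parallel gripper is mounted at the origin on the work surface. World frame = base frame: x ahead of the robot, y to its left, z up, the work surface at z = 0. Lengths are in m, angles in rad, forces in N, time in s.
With the tool pointing down it reaches from about 0.425 to 0.875 m from the base axis. Payload 4.7 kg.
Tool frame: the origin (TCP) lies at the centre of the arm's flange, where the gripper is bolted on; the fingertips stand 173 mm ahead of it and the grasp point (between the pads) lies 155 mm ahead of it; z points along the fingers, y is the direction in which the jaws open and shut (so a half turn about z gives the same grasp; the last joint's range is limited). The gripper opens to 85 mm and grips with 20 to 120 N. Pads are 22 mm wide; open, the fingers measure 114 mm over their backs; the gripper's body (76 mm by 85 mm) begins 54 mm behind the grasp point. The pads swing forward as they close: fully open they stand 13 mm farther back than shut.
Start: joints at [-1.286, 0.321, -0.07, 1.45, 0.023, 1.371, -0.057], TCP at [0.174, 0.626, 0.405] pointing down, gripper open.
Joint ranges: [-2.86, 2.86], [-0.3, 2.09], [-1.38, 1.24], [0.06, 2.45], [-1.56, 4.7], [0.09, 2.05], [-2.69, 2.69]. Speed limits (rad/s): [2.57, 2.57, 3.14, 3.14, 3.14, 3.14, 3.14].

INTERFACE

Orientations are given as a unit quaternion [x, y, z, w].
In Python, from plant import robot, imaging, job, status gives the robot as it stands. The module is installed in compiled form; this text tells all that it offers. Calls block until the motion is done:
- robot.goto(position, orientation): joint-space move of the TCP to a pose.
- robot.servo_line(position, rate=0.15, orientation=None): straight line of the TCP; orientation=None keeps the orientation; rate is the mean speed in m/s.
- robot.move_j(angles): joint-space move.
- robot.grip(opening): finger opening in m; the grip force is fixed at half the most; returns when the fingers have stopped.
- robot.wait(seconds).
- robot.ik(position, orientation): joint angles nearest the present ones, or None.
- imaging.get_image(name): name is "scene" or "top" or "wrist"; returns the picture (384x512x3 uint8, red, green, blue); there is no depth.
- imaging.camera_params(name): a dict with "fov_y" (degrees; the focal length in pixels is half the picture's height over the tangent of half this angle, whatever the lens; pixels are square), "cx", "cy" (the principal point, pixels), "camera_from_world" (4x4, takes a point from world to camera coordinates). Camera axes: x right, y down, z forward; pixel columns grow to the right and rows downward; lengths in m; the calibration is good to about 2 mm. The wrist camera is an equidistant fisheye: a pixel r from the principal point sees the ray r / f radians off the axis. A picture is of the moment at which its call begins: read the wrist's pose just before it. camera_params takes no time and is no camera call; for the wrist camera it gives the pose at the moment of the call.
A pose or a line that the arm cannot do raises robot.IKError and nothing moves.
- job.job_done(): hands the job in, once; it reports no verdict.
Readings, each from a call of its own:
- status.get_time(): time.
- status.get_joints(): joint angles.
- status.get_joint_velocities(): joint speeds.
- status.get_tau(): joint torques, N m.
- status.get_tcp_pos(): TCP position.
- status.get_eef_rot(): TCP orientation.
- status.get_ft_force(): force on the tool from outside, world axes, zero at the start.
- status.get_moment(): the same for the moment, N m.
- status.get_grip_width(): finger opening in m.
Only numpy, scipy, OpenCV 4.12 (cv2) and the standard library are available. Lean on these libraries where they do the work, as an engineer would, in place of code of your own. Each camera call takes 0.05 s, during which the arm holds its last target.

## Working session

There is one attempt and no reset: what is moved stays moved. The work goes in short steps, each a Python script; the robot and the scene stay as the last script left them, time stands still between calls to the robot, and variables do not carry over. Pictures are saved under pics/ and viewed, and the job is handed in when it is done.

```bash
mkdir -p pics; python3 - <<'E'
from plant import robot, imaging, job, status
import cv2
for n in ("scene","top","wrist"):
    im=imaging.get_image(n); cv2.imwrite(f"pics/{n}0.png",im[:,:,::-1]); p=imaging.camera_params(n)
    print(n,p)
print(status.get_time(),status.get_tcp_pos(),status.get_eef_rot(),status.get_ft_force(),status.get_grip_width())
E
```

```text
scene {'fov_y': 42.44261297544401, 'cx': 259.27847235561666, 'cy': 195.19776519566193, 'camera_from_world': array([[-0.73672744,  0.67586626,  0.02091594,  0.43366065],
       [ 0.42953906,  0.49166013, -0.75747377, -0.25585859],
       [-0.5222345 , -0.5490675 , -0.65253047,  1.33762204],
       [ 0.        ,  0.        ,  0.        ,  1.        ]])}
top {'fov_y': 50.84393036968318, 'cx': 261.2974595057818, 'cy': 195.55036846293274, 'camera_from_world': array([[-0.02937832, -0.99908047,  0.03122697,  0.0154587 ],
       [-0.9968776 ,  0.02699422, -0.07420484,  0.62650242],
       [ 0.07329366, -0.03330949, -0.99675399,  0.82973606],
       [ 0.        ,  0.        ,  0.        ,  1.        ]])}
wrist {'fov_y': 65.70646984690485, 'cx': 257.1144747523219, 'cy': 192.91514754529769, 'camera_from_world': array([[ 0.26851218,  0.96327052, -0.00333488, -0.64729626],
       [ 0.91185782, -0.25306184,  0.32322596, -0.04217894],
       [ 0.31051011, -0.08983104, -0.94631594,  0.38285209],
       [ 0.        ,  0.        ,  0.        ,  1.        ]])}
0.15 [0.17386743 0.6261531  0.40387573] [ 1.34973384e-01  9.90848952e-01 -7.31139366e-04 -6.66450023e-05] [0.24392267 0.02697086 0.20923792] 0.0855018191994863
```

View pics/scene0.png

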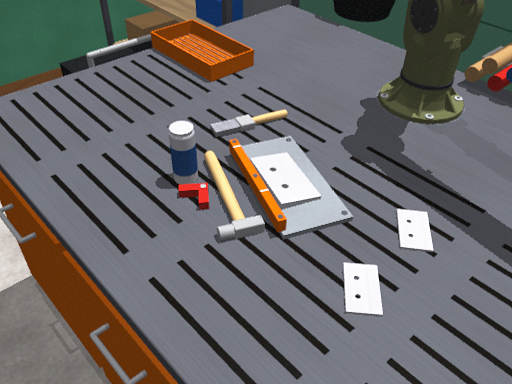

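View pics/top0.png

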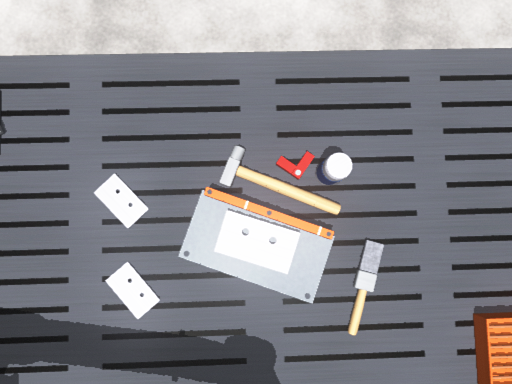

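The plate on the fixture, at about top (257,242), is the largest. The two small two-hole plates at (121,201) and (132,291) are look-alikes off the fixture. I'll confirm with an enlarged crop.

```bash
python3 - <<'E'
import cv2
a=cv2.imread("pics/top0.png")[175:310,170:345]
cv2.imwrite("pics/topc.png",cv2.resize(a,None,fx=4.5,fy=4.4,interpolation=cv2.INTER_CUBIC))
a=cv2.imread("pics/scene0.png")[130:240,220:360]
cv2.imwrite("pics/scenec.png",cv2.resize(a,None,fx=5,fy=5,interpolation=cv2.INTER_CUBIC))
E
```

```text
(no output)
```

View pics/topc.png

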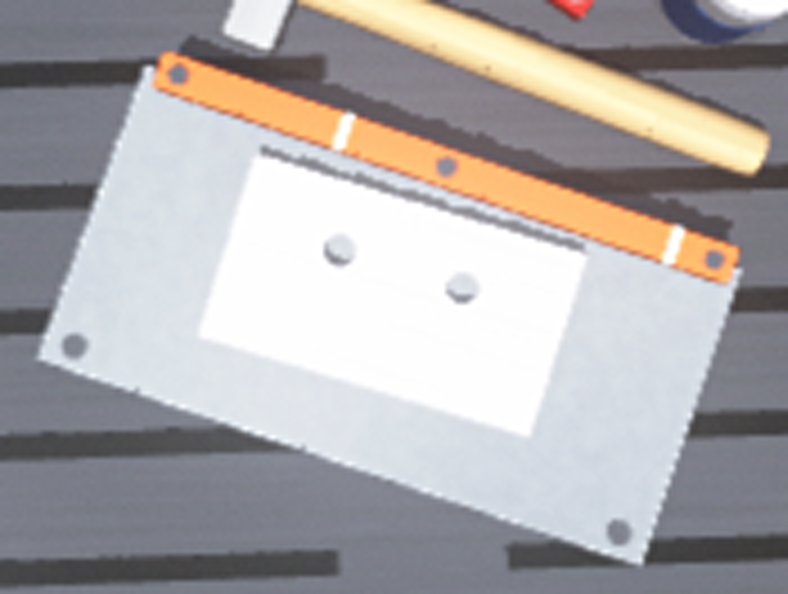

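View pics/scenec.png

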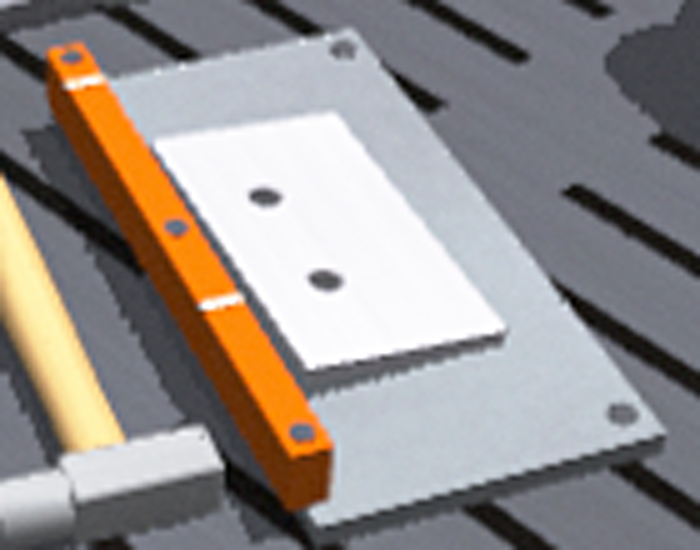

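The plate on the fixture is confirmed as the job's plate. It is white, shifted left of the fence marks, with its far side up (shadow gap at the fence). Next I fit the fixture and plate poses.

```bash
cat > h.py <<'E'
import numpy as np, cv2
from scipy.optimize import least_squares
from scipy.spatial.transform import Rotation as R
def focal(p): return 192/np.tan(np.radians(p["fov_y"])/2)
def proj(p,X,fish=False):
    X=np.atleast_2d(X); T=p["camera_from_world"]; c=X@T[:3,:3].T+T[:3,3]; f=focal(p)
    if fish:
        r=np.hypot(c[:,0],c[:,1]); th=np.arctan2(r,c[:,2]); s=f*th/r
    else: s=f/c[:,2]
    return np.c_[p["cx"]+s*c[:,0],p["cy"]+s*c[:,1]]
def fx2w(fix,P): # fix=(x,y,yaw)
    P=np.atleast_2d(P).astype(float); c,s=np.cos(fix[2]),np.sin(fix[2])
    return np.c_[fix[0]+c*P[:,0]-s*P[:,1],fix[1]+s*P[:,0]+c*P[:,1],P[:,2]]
def plate2fix(pl,P): # pl=(x,y,yaw,tilt): near edge underside on base; x,y: centre
    P=np.atleast_2d(P).astype(float); t=pl[3]
    # tilt about near edge (x=-.045)
    x=-.045+(P[:,0]+.045)*np.cos(t)-P[:,2]*np.sin(t); z=.012+(P[:,0]+.045)*np.sin(t)+P[:,2]*np.cos(t)
    c,s=np.cos(pl[2]),np.sin(pl[2])
    return np.c_[pl[0]+c*x-s*P[:,1],pl[1]+s*x+c*P[:,1],z]
E
cat > fit.py <<'E'
from h import *
from plant import imaging
pt=imaging.camera_params("top"); ps=imaging.camera_params("scene")
T=lambda a:np.array(a)/[4.5,4.4]+[170-.4,175-.4]
S=lambda a:np.array(a)/5+[220-.4,130-.4]
FX=[[-.075,.18,.012],[-.075,-.12,.012],[.075,.18,.012],[.065,.08,.042],[.083,.08,.042],[.065,-.08,.042],[.083,-.08,.042]]
ft=T([[38,358],[641,565],[148,66],[338,149],[350,113],[669,264],[681,227]])
FS=[[-.075,.18,.012],[-.075,-.12,.012],[.065,.08,.042],[.083,.08,.042],[.065,-.08,.042],[.083,-.08,.042]]
fs=S([[665,436],[350,28],[243,297],[198,306],[104,80],[65,88]])
def r(f): return np.r_[(proj(pt,fx2w(f,FX))-ft).ravel(),(proj(ps,fx2w(f,FS))-fs).ravel()]
s=least_squares(r,[.55,0,-.3],loss="soft_l1"); fix=s.x
print("fix",fix,"\n",r(fix).reshape(-1,2).round(1).tolist())
PT=[[.045,.08,.008],[.045,-.08,.008],[-.045,.08,.008],[-.045,-.08,.008]]
pp=T([[262,150],[586,250],[198,337],[531,437]])
PS=[[.045,.08,.008],[-.045,.08,.008],[.045,-.08,.008],[-.045,-.08,.008],[.013,.03,.008],[.013,-.03,.008]]
qq=S([[308,369],[507,331],[154,143],[334,110],[326,280],[265,197]])
def q(v): return np.r_[(proj(pt,fx2w(fix,plate2fix(v,PT)))-pp).ravel(),(proj(ps,fx2w(fix,plate2fix(v,PS)))-qq).ravel()]
s=least_squares(q,[.02,.03,0,.1],loss="soft_l1"); pl=s.x
print("plate",pl,"\n",q(pl).reshape(-1,2).round(1).tolist())
np.savez("fit.npz",fix=fix,pl=pl)
P=plate2fix(pl,PT); print("plate corners in fixture",(P*1000).round(1).tolist())
print("pins w",fx2w(fix,[[.033,.03,.019],[.033,-.03,.019]]))
E
python3 fit.py
```

```text
fix [ 0.51004633 -0.01716495 -0.36725731] 
 [[-0.8, 0.2], [-0.2, 0.4], [-0.7, -0.5], [-0.4, 0.1], [-0.2, 0.0], [-0.7, -0.2], [-0.5, -0.1], [-0.3, -1.6], [0.0, -0.7], [-0.8, -0.6], [-0.3, -0.4], [-0.4, -1.0], [-0.4, -1.0]]
plate [0.00890418 0.0331131  0.03444614 0.07259148] 
 [[-1.4, 1.3], [-0.5, 1.5], [-0.1, -0.1], [-1.1, 0.0], [-0.5, 0.1], [-0.4, -1.0], [-1.1, 0.1], [-0.2, 0.2], [-0.5, -0.2], [-0.5, -0.2]]
plate corners in fixture [[50.3, 114.6, 26.5], [55.8, -45.3, 26.5], [-39.4, 111.5, 20.0], [-33.9, -48.4, 20.0]]
pins w [[ 0.55161745 -0.00101436  0.019     ]
 [ 0.53007403 -0.0570133   0.019     ]]
```

Both fits make sense: residuals are about 1 px or less, and the plate is +33 mm left, 11 mm short, yawed 0.034 rad and tilted. My plan has two pushes with closed fingers:
1. Push the near edge square against the fence.
2. Push the left end along the fence until the plate drops.

First I move above the near side, look with the wrist camera, and find the base height by a gentle touch.

```bash
cat >> h.py <<'E'
from plant import robot, imaging, status
d=np.load("fit.npz"); fix=d["fix"]; pl=d["pl"]
a=(np.pi+fix[2])/2
Q=[np.cos(a),np.sin(a),0,0]
def W(x,y,z): return fx2w(fix,[[x,y,z]])[0]
def infix(v): c,s=np.cos(fix[2]),np.sin(fix[2]); return np.array([c*v[0]+s*v[1],-s*v[0]+c*v[1],v[2]])
def tcpfix():
    p=np.array(status.get_tcp_pos()); return infix(p-[fix[0],fix[1],0])
def F(n=1): return infix(np.array(status.get_ft_force()))
def snap(n,name):
    im=imaging.get_image(n); cv2.imwrite(f"pics/{name}.png",im[:,:,::-1])
E
python3 - <<'E'
from h import *
print(R.from_quat(Q).as_matrix().round(2), R.from_quat(status.get_eef_rot()).as_matrix().round(2))
for P in [(-.064,.033,.31),(-.064,.033,.185),(-.035,.033,.185),(.02,.145,.185),(.02,.09,.185),(.02,.145,.3)]:
    j=robot.ik(W(*P),Q); print(P,None if j is None else np.round(j,2))
robot.goto(W(-.064,.033,.31),Q); print(status.get_time())
robot.grip(0.0); print(status.get_time(),status.get_grip_width(),tcpfix(),F())
snap("wrist","w1"); snap("top","t1"); snap("scene","s1")
E
```

```text
[[-0.93  0.36  0.  ]
 [ 0.36  0.93  0.  ]
 [ 0.    0.   -1.  ]] [[-0.96  0.27 -0.  ]
 [ 0.27  0.96 -0.  ]
 [-0.   -0.   -1.  ]]
(-0.064, 0.033, 0.31) [-0.73 -0.02  0.59  2.03  0.01  1.13  1.06]
(-0.064, 0.033, 0.185) [-0.71  0.19  0.62  2.14 -0.14  0.85  1.2 ]
(-0.035, 0.033, 0.185) [-0.68  0.25  0.63  2.08 -0.19  0.86  1.26]
(0.02, 0.145, 0.185) [-0.59  0.42  0.43  1.83 -0.21  0.93  1.14]
(0.02, 0.09, 0.185) [-0.6   0.39  0.53  1.9  -0.24  0.91  1.24]
(0.02, 0.145, 0.3) [-0.63  0.29  0.46  1.75 -0.14  1.14  1.08]
2.5083
3.275 0.00015134067935918758 [-0.06398376  0.03295669  0.31000119] [ 0.63417104  0.19612648 -0.5751857 ]
```

View pics/w1.png

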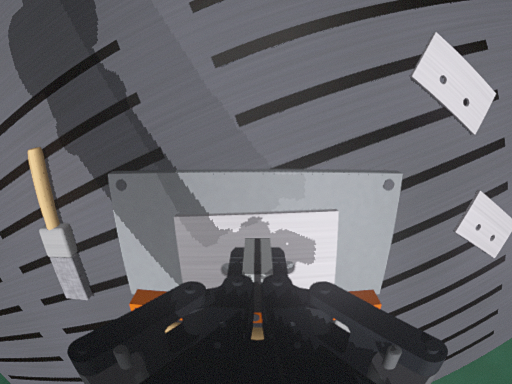

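View pics/s1.png

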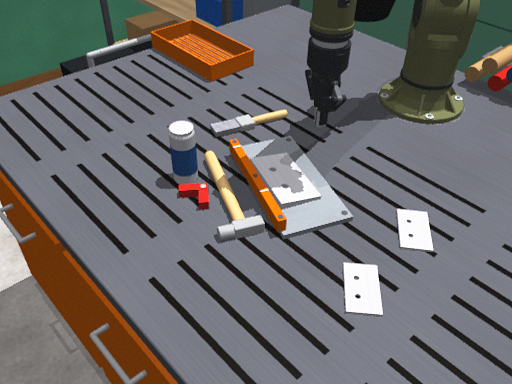

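The wrist view shows the shut fingertips centred at about (258,255). The base's near edge is parallel to the image rows (yaw is good), and the plate's near edge is at row 212. Now the gentle touch on the bare base, then the push toward the fence.

```bash
python3 - <<'E'
from h import *
robot.servo_line(W(-.064,.033,.205),rate=.12); robot.wait(.1)
f0=F(); print(status.get_time(),f0,tcpfix())
z=.205
while z>.180:
    z-=.0015 if z>.19 else .001
    t=status.get_time(); robot.servo_line(W(-.064,.033,z),rate=.03); df=F()-f0
    print(round(z,4),round(tcpfix()[2],4),df.round(2),round(status.get_time()-t,3))
    if abs(df[2])>1.5 or np.linalg.norm(df)>4: break
E
```

```text
4.55 [-1.536146    0.19741372 -0.62816693] [-0.06357651  0.03322969  0.20579325]
0.2035 0.2037 [ 1.41 -0.3   1.26] 0.25
0.202 0.2019 [1.52 0.06 0.71] 0.25
0.2005 0.2004 [ 2.14 -0.45  0.63] 0.25
0.199 0.1989 [1.68 0.45 1.03] 0.25
0.1975 0.1974 [ 1.58 -0.17  0.26] 0.25
0.196 0.1959 [1.19 0.6  0.84] 0.25
0.1945 0.1944 [1.23 0.27 1.01] 0.25
0.193 0.1929 [ 2.27 -0.58  0.48] 0.25
0.1915 0.1914 [ 1.25 -0.53  1.18] 0.25
0.19 0.1899 [ 1.65 -0.44  0.69] 0.25
0.189 0.1889 [ 1.75 -0.17  1.73] 0.25
```

```bash
python3 - <<'E'
from h import *
f0=F()*0+np.array([.1,.1,.2])
print(np.array([F() for _ in range(5)]).round(2),status.get_time())
z=.189
while z>.178:
    z-=.001
    robot.servo_line(W(-.064,.033,z),rate=.03); df=F()
    print(round(z,4),round(tcpfix()[2],4),df.round(2))
    if abs(df[2])>3: break
print(status.get_time())
E
```

```text
[[0.21 0.03 1.1 ]
 [0.21 0.03 1.1 ]
 [0.21 0.03 1.1 ]
 [0.21 0.03 1.1 ]
 [0.21 0.03 1.1 ]] 7.3
0.188 0.1879 [ 0.3  -0.98  0.17]
0.187 0.1869 [ 0.52 -0.7  -0.46]
0.186 0.1859 [-0.44  0.22  0.16]
0.185 0.1855 [-2.79 -0.84  5.95]
8.3
```

```bash
python3 - <<'E'
from h import *
Z=.188
robot.servo_line(W(-.064,.033,Z),rate=.03)
robot.servo_line(W(-.053,.033,Z),rate=.05)
x=-.053
while x<-.0325:
    x+=.0015 if x<-.041 else .001
    robot.servo_line(W(x,.033,Z),rate=.03); df=F()
    print(round(x,4),tcpfix().round(4),df.round(2))
    if df[0]<-9: break
print(status.get_time()); snap("top","t2"); snap("scene","s2")
E
python3 - <<'E'
import cv2
a=cv2.imread("pics/t2.png")[175:310,170:345]
cv2.imwrite("pics/t2c.png",cv2.resize(a,None,fx=4.5,fy=4.4,interpolation=cv2.INTER_CUBIC))
a=cv2.imread("pics/s2.png")[130:240,220:360]
cv2.imwrite("pics/s2c.png",cv2.resize(a,None,fx=5,fy=5,interpolation=cv2.INTER_CUBIC))
E
```

```text
-0.0515 [-0.0515  0.033   0.1879] [ 0.15  0.   -0.05]
-0.05 [-0.05   0.033  0.188] [ 0.01  0.21 -0.92]
-0.0485 [-0.0486  0.033   0.188 ] [ 0.03 -1.04 -0.69]
-0.047 [-0.0473  0.0331  0.1878] [-1.14  0.47  0.42]
-0.0455 [-0.0455  0.033   0.1879] [-1.4   0.45 -0.6 ]
-0.044 [-0.0438  0.033   0.188 ] [-1.33  0.1  -0.83]
-0.0425 [-0.0423  0.033   0.188 ] [-0.69  0.16 -0.27]
-0.041 [-0.0408  0.033   0.188 ] [-1.15 -0.57  0.47]
-0.04 [-0.0399  0.033   0.188 ] [-2.34  0.48 -0.2 ]
-0.039 [-0.0389  0.033   0.188 ] [-1.41 -0.38 -1.14]
-0.038 [-0.0381  0.0331  0.1879] [-2.8   0.28 -0.28]
-0.037 [-0.0377  0.0332  0.1877] [-5.48  0.54  1.63]
-0.036 [-0.0372  0.0333  0.1876] [-6.66  1.21  2.95]
-0.035 [-0.0368  0.0333  0.1876] [-9.73  0.94  5.9 ]
12.4167
```

View pics/t2c.png

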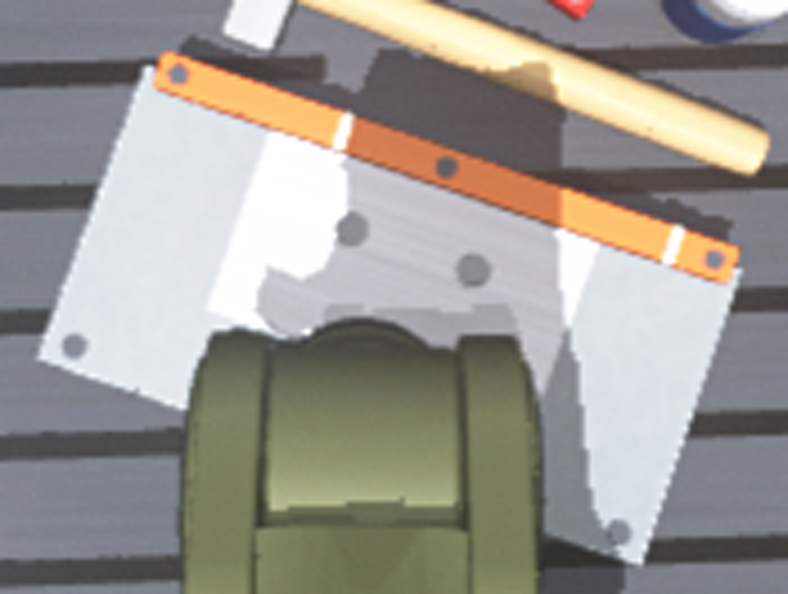

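View pics/s2c.png

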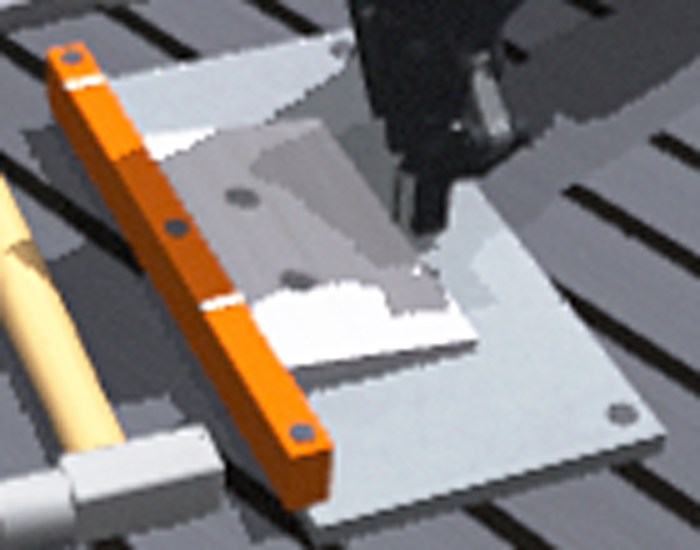

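The plate now lies along the fence, square to it; its far edge meets the orange face and the force rose to about 10 N at contact. Next I go round to the left end and push toward fixture -y.

```bash
python3 - <<'E'
from h import *
robot.servo_line(W(-.055,.033,.188),rate=.08)
robot.servo_line(W(-.055,.033,.235),rate=.15)
robot.servo_line(W(.02,.142,.235),rate=.15)
robot.servo_line(W(.02,.142,.188),rate=.1); robot.wait(.1)
print(status.get_time(),F().round(2),tcpfix())
y=.142
robot.servo_line(W(.02,.134,.188),rate=.05); y=.134
while y>.106:
    y-=.002
    robot.servo_line(W(.02,y,.188),rate=.03); df=F()
    print(round(y,4),tcpfix().round(4),df.round(2))
    if df[1]>9: break
print(status.get_time()); snap("top","t3"); snap("scene","s3")
E
python3 - <<'E'
import cv2
a=cv2.imread("pics/t3.png")[175:310,170:345]
b=cv2.imread("pics/s3.png")[130:240,220:360]
cv2.imwrite("pics/t3c.png",cv2.hconcat([cv2.resize(x,(400,310),interpolation=cv2.INTER_CUBIC) for x in (a,b)]))
E
```

```text
15.1333 [ 0.11 -0.14 -0.97] [0.02022032 0.14201253 0.18836563]
0.132 [0.02   0.1319 0.188 ] [-0.17 -0.81 -0.38]
0.13 [0.02   0.1299 0.188 ] [ 0.19  0.41 -0.72]
0.128 [0.02   0.1278 0.188 ] [ 0.45 -0.24 -0.96]
0.126 [0.02   0.1258 0.188 ] [-0.16 -0.37 -0.73]
0.124 [0.02   0.1241 0.1881] [-0.87  0.5   0.15]
0.122 [0.02   0.122  0.1881] [0.33 0.83 0.72]
0.12 [0.02   0.1198 0.188 ] [ 0.88  0.32 -0.13]
0.118 [0.02   0.1178 0.188 ] [ 0.04  1.42 -0.1 ]
0.116 [0.02   0.1157 0.188 ] [-0.65  0.18  0.42]
0.114 [0.02   0.1137 0.188 ] [ 0.89  0.8  -0.2 ]
0.112 [0.02   0.1118 0.188 ] [ 0.37  1.57 -0.27]
0.11 [0.02   0.1098 0.188 ] [ 0.63  0.92 -0.04]
0.108 [0.02   0.1078 0.188 ] [ 0.48  0.99 -0.24]
0.106 [0.02   0.1058 0.188 ] [-0.81  0.57 -0.39]
18.9417
```

View pics/t3c.png

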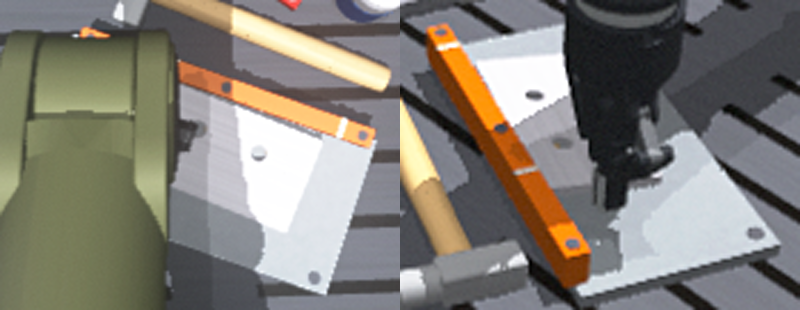

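The plate is following along the fence at about 1 N, with its right end short of the right mark by roughly 15 mm. I carry on with finer steps.

```bash
python3 - <<'E'
from h import *
y=.106
while y>.088:
    y-=.0015 if y>.099 else .001
    robot.servo_line(W(.02,y,.188),rate=.03); df=F()
    print(round(y,4),tcpfix().round(4),df.round(2))
    if df[1]>5: break
print(status.get_time()); snap("top","t4"); snap("scene","s4")
E
python3 - <<'E'
import cv2
a=cv2.imread("pics/t4.png")[175:310,170:345]
b=cv2.imread("pics/s4.png")[130:240,220:360]
cv2.imwrite("pics/t4c.png",cv2.hconcat([cv2.resize(x,(400,310),interpolation=cv2.INTER_CUBIC) for x in (a,b)]))
E
```

```text
0.1045 [0.02   0.1044 0.188 ] [-1.13  0.99 -1.28]
0.103 [0.02   0.1029 0.188 ] [ 0.03 -0.43  0.54]
0.1015 [0.02   0.1013 0.188 ] [-0.45  1.21 -0.15]
0.1 [0.02   0.0997 0.1879] [ 0.42  0.26 -0.08]
0.0985 [0.0201 0.0982 0.188 ] [ 0.55 -0.78  0.36]
0.0975 [0.02   0.0974 0.188 ] [ 0.76  0.31 -0.78]
0.0965 [0.02   0.0965 0.188 ] [ 0.72  0.42 -0.09]
0.0955 [0.02   0.0955 0.188 ] [-0.03  0.77 -0.37]
0.0945 [0.02   0.0944 0.188 ] [ 0.66  0.89 -1.31]
0.0935 [0.02   0.0934 0.188 ] [0.29 0.76 0.4 ]
0.0925 [0.02   0.0924 0.188 ] [-0.35  1.14 -0.09]
0.0915 [0.02   0.0914 0.188 ] [ 0.82  1.31 -0.12]
0.0905 [0.02   0.0905 0.188 ] [ 0.01  1.76 -0.79]
0.0895 [0.02   0.0896 0.1881] [-0.21  1.91 -0.26]
0.0885 [0.0201 0.0885 0.1882] [-0.    2.06  1.45]
0.0875 [0.0201 0.0875 0.1882] [0.21 1.77 1.48]
23.0417
```

View pics/t4c.png

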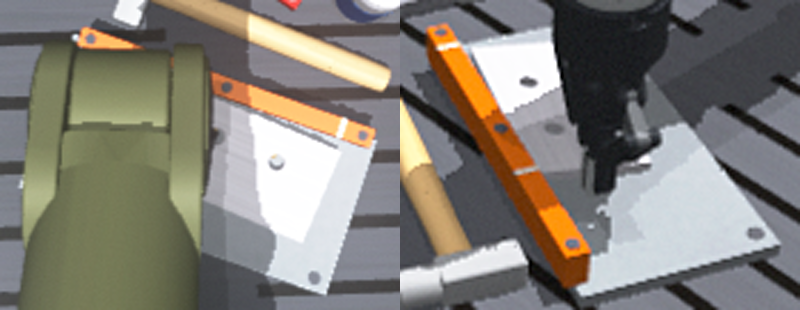

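```bash
python3 - <<'E'
import cv2
a=cv2.imread("pics/t4.png")[190:300,245:345]
b=cv2.imread("pics/s4.png")[130:240,220:330]
cv2.imwrite("pics/t4d.png",cv2.hconcat([cv2.resize(x,(400,440) if i==0 else (400,440),interpolation=cv2.INTER_CUBIC) for i,x in enumerate((a,b))]))
E
```

```text
(no output)
```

View pics/t4d.png

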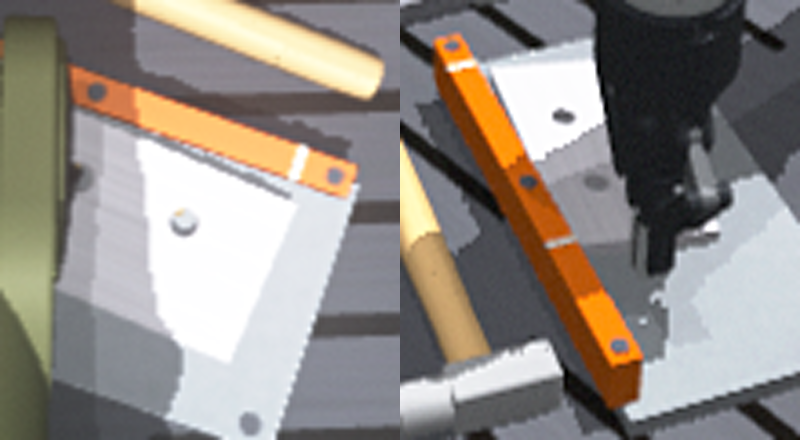

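A brass glint shows in the right hole, at the hole's far edge (top crop (180,213)). The plate's right end is now at its mark but has swung a few mm away from the fence. I retreat, go round to the near side, and measure the plate again.

```bash
python3 - <<'E'
from h import *
robot.servo_line(W(.02,.1,.188),rate=.08)
robot.servo_line(W(.02,.11,.235),rate=.15)
robot.servo_line(W(-.062,-.05,.235),rate=.2)
print(status.get_time(),tcpfix())
snap("top","t5"); snap("scene","s5")
a=cv2.imread("pics/t5.png")[190:300,195:335]
b=cv2.imread("pics/s5.png")[130:230,230:340]
cv2.imwrite("pics/t5c.png",cv2.resize(a,None,fx=5,fy=5,interpolation=cv2.INTER_CUBIC))
cv2.imwrite("pics/s5c.png",cv2.resize(b,None,fx=6,fy=6,interpolation=cv2.INTER_CUBIC))
E
```

```text
24.9667 [-0.06161915 -0.04914142  0.23509062]
```

View pics/t5c.png

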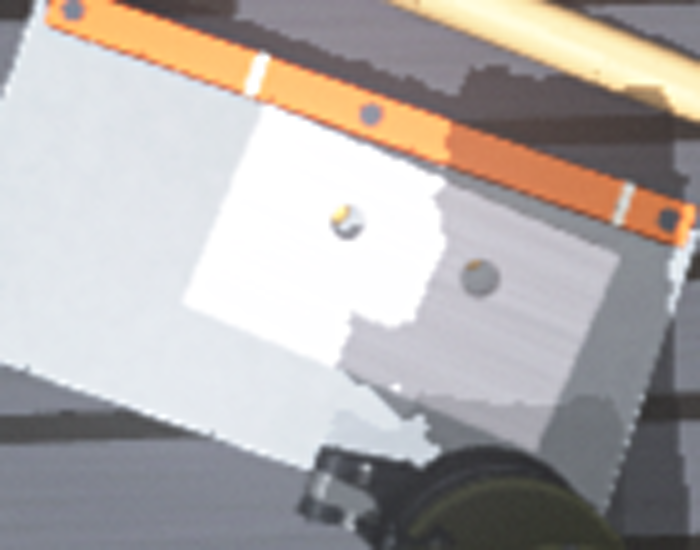

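View pics/s5c.png

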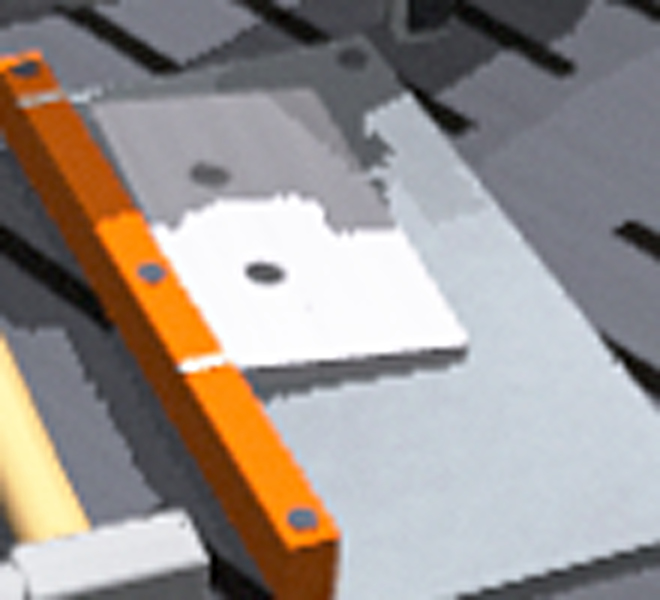

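```bash
python3 - <<'E'
from h import *
pt=imaging.camera_params("top"); ps=imaging.camera_params("scene")
T=lambda a:np.array(a)/5+[195-.4,190-.4]
S=lambda a:np.array(a)/6+[230-.4,130-.4]
PT=[[.045,.08,.008],[.045,-.08,.008],[-.045,.08,.008],[.013,.03,.008],[.013,-.03,.008]]
pp=T([[263,105],[620,253],[183,301],[347,221],[480,277]])
PS=[[-.045,.08,.008],[.045,-.08,.008],[-.045,-.08,.008],[.013,.03,.008],[.013,-.03,.008]]
qq=S([[467,344],[92,98],[314,88],[265,272],[210,175]])
def q(v): return np.r_[(proj(pt,fx2w(fix,plate2fix(v,PT)))-pp).ravel(),(proj(ps,fx2w(fix,plate2fix(v,PS)))-qq).ravel()]
s=least_squares(q,[.02,.0,0,.1],loss="soft_l1"); v=s.x
print(v); print(q(v).reshape(-1,2).round(1).tolist())
print((plate2fix(v,PT)*1000).round(1).tolist())
w=fx2w(fix,[[.033,.03,.019],[.033,-.03,.019],[.065,.08,.042],[.065,-.08,.042]])
print("pins top px in crop",((proj(pt,w)-[194.6,189.6])*5).round(0).tolist())
np.savez("pl2.npz",v=v)
E
```

```text
[ 0.01498086 -0.00422506 -0.06963841  0.10880808]
[[0.4, -0.2], [-0.7, 0.7], [-0.7, 0.0], [-0.5, 0.2], [-0.8, 0.4], [-0.1, -0.3], [-0.9, 0.5], [-0.5, -0.5], [-0.6, -0.4], [-0.2, -0.6]]
[[64.0, 72.5, 29.7], [52.9, -87.1, 29.7], [-25.2, 78.8, 20.0], [28.8, 24.9, 26.3], [24.7, -35.0, 26.3]]
pins top px in crop [[336.0, 208.0], [470.0, 255.0], [248.0, 95.0], [615.0, 224.0]]
```

The re-measured plate has yaw -0.07 rad, its far-left corner on the fence, and about 5 mm overshoot to the right. The brass glints on the upper-left side of both holes agree with this. To mend it, I push the near edge right of centre to square the plate on the fence, then nudge the right end back left a few mm.

```bash
python3 - <<'E'
from h import *
robot.servo_line(W(-.060,-.036,.188),rate=.15)
robot.servo_line(W(-.046,-.036,.188),rate=.06); 
x=-.046
while x<-.0345:
    x+=.0015
    robot.servo_line(W(x,-.036,.188),rate=.03); df=F()
    print(round(x,4),tcpfix().round(4),df.round(2))
    if df[0]<-6: break
robot.servo_line(W(-.052,-.036,.188),rate=.08)
print(status.get_time())
snap("top","t6"); snap("scene","s6")
a=cv2.imread("pics/t6.png")[190:300,195:335]
b=cv2.imread("pics/s6.png")[130:230,230:340]
cv2.imwrite("pics/t6c.png",cv2.resize(a,None,fx=5,fy=5,interpolation=cv2.INTER_CUBIC))
cv2.imwrite("pics/s6c.png",cv2.resize(b,None,fx=6,fy=6,interpolation=cv2.INTER_CUBIC))
E
```

```text
-0.0445 [-0.0445 -0.036   0.1881] [ 0.26  0.31 -0.13]
-0.043 [-0.0431 -0.036   0.1879] [ 0.47 -0.41  0.96]
-0.0415 [-0.0416 -0.0361  0.1879] [-1.07 -0.62  0.49]
-0.04 [-0.0395 -0.0359  0.1882] [ 0.99 -0.15  0.83]
-0.0385 [-0.0384 -0.0359  0.1881] [ 0.73 -1.2   0.15]
-0.037 [-0.0377 -0.0359  0.1878] [-5.2  -0.21  4.62]
-0.0355 [-0.0372 -0.0359  0.1875] [-7.99  1.33  6.91]
28.0333
```

View pics/t6c.png

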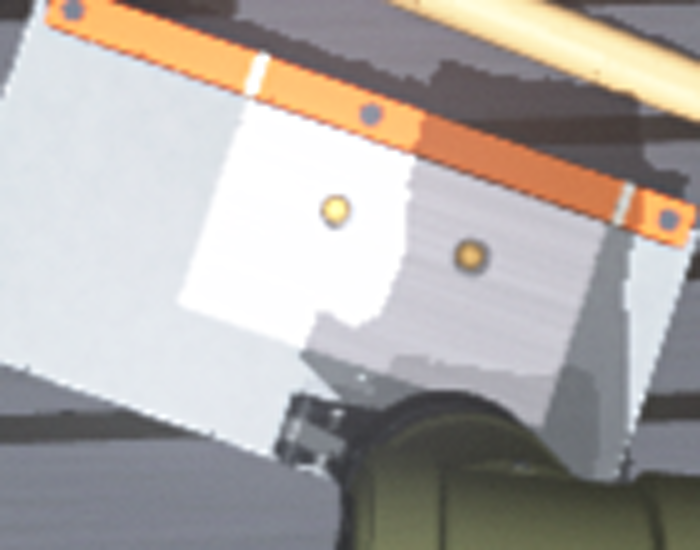

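View pics/s6c.png

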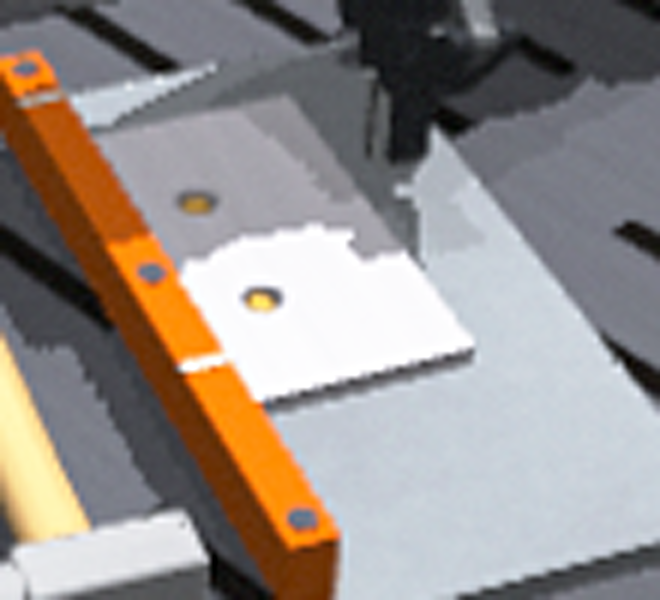

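It dropped: both brass pins are centred in the holes (top crop (336,210) and (470,257)), the plate's ends match the marks, and the shadow gap at the fence is gone. I withdraw and check flatness.

```bash
python3 - <<'E'
from h import *
robot.servo_line(W(-.058,-.036,.188),rate=.08)
robot.servo_line(W(-.06,-.036,.30),rate=.2)
robot.goto([.30,.35,.40],Q); robot.wait(.3)
print(status.get_time(),F().round(2),status.get_tcp_pos())
snap("top","t7"); snap("scene","s7")
a=cv2.imread("pics/t7.png")[190:300,195:335]
b=cv2.imread("pics/s7.png")[130:230,230:340]
cv2.imwrite("pics/t7c.png",cv2.resize(a,None,fx=5,fy=5,interpolation=cv2.INTER_CUBIC))
cv2.imwrite("pics/s7c.png",cv2.resize(b,None,fx=6,fy=6,interpolation=cv2.INTER_CUBIC))
cv2.imwrite("pics/both7.png",cv2.hconcat([cv2.resize(cv2.imread(f"pics/{n}7.png"),(400,300)) for n in "ts"]))
E
```

```text
30.9333 [ 0.2  -0.66 -0.12] [0.30043308 0.34956672 0.39993486]
```

View pics/t7c.png

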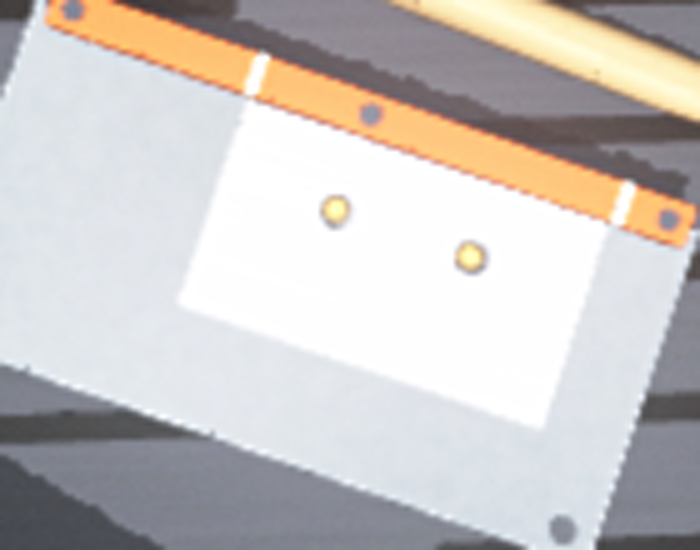

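View pics/s7c.png

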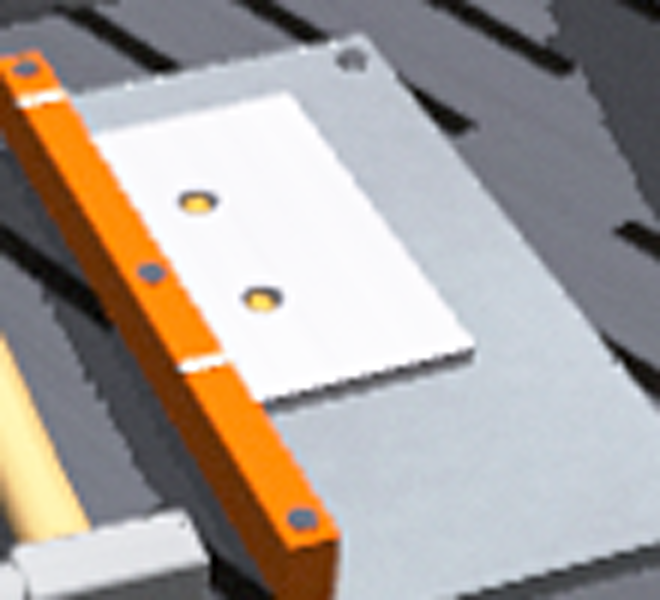

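View pics/both7.png

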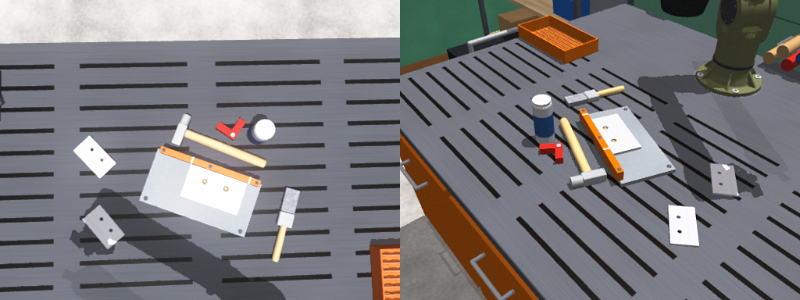

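The plate is seated, the bystanders are unmoved and the hand is clear. One last numeric check of tilt and pose, then I hand it in.

```bash
python3 - <<'E'
from h import *
from plant import job
pt=imaging.camera_params("top"); ps=imaging.camera_params("scene")
T=lambda a:np.array(a)/5+[195-.4,190-.4]
S=lambda a:np.array(a)/6+[230-.4,130-.4]
PT=[[-.045,-.08,.008],[-.045,.08,.008],[.013,.03,.008],[.013,-.03,.008]]
pp=T([[543,430],[180,301],[336,211],[471,258]])
PS=[[-.045,.08,.008],[-.045,-.08,.008],[.013,.03,.008],[.013,-.03,.008]]
qq=S([[474,350],[290,93],[263,298],[198,202]])
q=lambda v: np.r_[(proj(pt,fx2w(fix,plate2fix(v,PT)))-pp).ravel(),(proj(ps,fx2w(fix,plate2fix(v,PS)))-qq).ravel()]
s=least_squares(q,[.02,.0,0,.1]); print(s.x.round(4),np.abs(s.fun).max().round(2))
a,b=(cv2.imread(f"pics/top{n}.png" if n=="0" else "pics/t7.png") for n in "07")
if abs(s.x[3])<.035 and np.hypot(s.x[0]-.02,s.x[1])<.004: job.job_done(); print("done",status.get_time())
E
```

```text
[ 0.0182 -0.0005  0.0003 -0.0421] 1.24
```

The unconstrained tilt comes out at -0.042, which is impossible because the far side would be inside the base. It is therefore measurement noise. I compare flat against propped-up hypotheses by their residuals before handing in.

```bash
python3 - <<'E'
from h import *
from plant import job
pt=imaging.camera_params("top"); ps=imaging.camera_params("scene")
T=lambda a:np.array(a)/5+[195-.4,190-.4]
S=lambda a:np.array(a)/6+[230-.4,130-.4]
PT=[[-.045,-.08,.008],[-.045,.08,.008],[.013,.03,.008],[.013,-.03,.008]]
pp=T([[543,430],[180,301],[336,211],[471,258]])
PS=[[-.045,.08,.008],[-.045,-.08,.008],[.013,.03,.008],[.013,-.03,.008]]
qq=S([[474,350],[290,93],[263,298],[198,202]])
q=lambda v: np.r_[(proj(pt,fx2w(fix,plate2fix(v,PT)))-pp).ravel(),(proj(ps,fx2w(fix,plate2fix(v,PS)))-qq).ravel()]
c={}
for t in (0,.03,.06,.1):
    s=least_squares(lambda u:q(np.r_[u,t]),[.02,0,0]); c[t]=s.cost; print(t,s.x.round(4),round(s.cost,2),np.abs(s.fun).max().round(2))
if c[0]<c[.03]<c[.06]: job.job_done(); print("done",status.get_time())
E
```

```text
0 [0.0187 0.     0.0024] 3.22 1.26
0.03 [0.0191 0.0004 0.0039] 4.47 1.4
0.06 [0.0195 0.0007 0.0054] 6.39 1.93
0.1 [0.0201 0.0011 0.0074] 10.01 2.64
the job is handed in; nothing more can be done
the job is handed in; nothing more can be done
```

The plate dropped over both pins and lies flat along the fence. I handed the job in at about 31 s with the hand well clear.

**What I did:** I used only pushes with the closed fingertips. I pushed the near edge to the fence, then pushed the left end to the right. That second push overshot by about 5 mm and turned the plate about 0.07 rad, so I pushed the near edge to square it up, and it dropped over the pins. Measured tool forces stayed around 10 N or less.

**Last checks:**
- **Seating:** Both brass pins show centred in the holes, the ends line up with the white marks, and the shadow gap at the fence is gone.
- **Position:** Fitted as flat, the plate's centre is at x = 18.7 mm, y = 0.0 mm with yaw 0.002 rad. Home is x = 20, y = 0, so this is within the 2 mm calibration.
- **Surroundings:** The hammer, brush, can, magnet and the two small plates look unmoved.

**Check that disagreed:** With tilt left free, the fit gave -0.042 rad, which is impossible because the far side would sit inside the base. I put this down to pixel-reading error and compared fixed tilts of 0, 0.03, 0.06 and 0.1 rad. Flat fitted best, though only modestly better than 0.03 rad.

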